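# Uncover the ski-tool rack and stand the file guide and tip protector in it

## Robot

A 6-joint arm with a two-finger parallel gripper is mounted at the origin on the work surface. World frame = base frame: x ahead of the robot, y to its left, z up, the work surface at z = 0. Lengths are in m, angles in rad, forces in N, time in s.
With the tool pointing down it reaches from about 0.325 to 0.925 m from the base axis. Payload 3.1 kg.
Tool frame: the origin (TCP) lies at the very end of the fingers, on their centre line; the grasp point (between the pads) lies 19 mm behind it; z points along the fingers, y is the line along which they close (so a half turn about z gives the same grasp; the last joint's range is limited). The gripper opens to 85 mm and grips with 20 to 120 N. Pads are 22 mm wide; open, the fingers measure 114 mm over their backs; the gripper's body (76 mm by 85 mm) begins 54 mm behind the grasp point. The pads swing forward as they close: fully open they stand 13 mm farther back than shut.
Start: joints at [-1.409, 0.217, 1.613, -0, 1.311, -0.112], TCP at [0.169, -0.602, 0.231] pointing down, gripper open.
Joint ranges: [-2.75, 2.75], [-0.78, 2.1], [0.31, 2.55], [-1.13, 4.27], [0.13, 2.63], [-2.58, 2.58]. Speed limits (rad/s): [2.79, 2.79, 3.14, 3.14, 3.14, 3.14].

## Interface

Orientations are given as a rotation vector (axis times angle).
In Python, from plant import monitor, eyes, job gives the robot as it stands.
- The arm moves only by the tool move_arm, never from a script. Its argument "targets" is a list of rows, each an object with "translation": the shift along the world's x, y, z in mm, a list of three; "angular": the turn, a rotation vector about the world's x, y, z in degrees, a list of three. In form: [{"translation": [dx, dy, dz], "angular": [ax, ay, az]}, ...]. A call has 1 to 20 rows; each row shifts and turns the commanded pose from where the row before left it; what a row does not reach is not made up. A row lasts 1/12 s, in which the tool goes at most 41.7 mm and 7.16 degrees, less where a joint would pass 70% of its speed; a pose out of reach is approached as far as the arm can. A call with a gripper value outside its range is refused whole. "grip" is the opening, from -1 (shut) to 1 (fully open), set as the call begins (left out, the last holds). The fingers move at their own pace and stop on an object; "newtons" is the grip in N (left out, the last holds). Time passes only in rows, so rows that do not move let the fingers close. It gives the time, the measured TCP pose, the force, the opening and the grip force at its end, in the units of the state.
- monitor.read_state(): the state, without advancing time (a new reading comes with each control period).
- eyes.camera(name): name is "scene" or "side" or "wrist"; returns the picture (420x560x3 uint8, red, green, blue); there is no depth.
- eyes.get_calibration(name): a dict with "fx", "fy", "cx", "cy" (pixels), "view" (4x4, takes a point from world to camera coordinates); the wrist camera has in their place "mount" (4x4, takes a point from camera to tool coordinates, whose origin is the TCP and whose axes are the flange's). Camera axes: x right, y down, z forward; pixel columns grow to the right and rows downward; lengths in m; the calibration is good to about 2 mm. A picture is of the moment at which its call begins: read the wrist's pose just before it. get_calibration takes no time and is no camera call.
- job.hand_in(): hands the job in; it is judged then, once.
The state is a dict: "time_s": time; "joint_positions": joint angles; "joint_velocities": joint speeds; "joint_efforts": joint torques, N m; "ee_pos": TCP position; "tool_rot": TCP orientation; "wrist_force": force on the tool from outside, world axes, zero at the start; "moment": the same for the moment, N m; "grip_width": opening from 0.0 (shut) to 1.0 (fully open); "grip_force": force on a finger pad.
Only numpy, scipy, OpenCV 4.12 (cv2) and the standard library are available. Lean on these libraries where they do the work, as an engineer would, in place of code of your own. Each camera call takes 0.05 s, during which the arm holds its last target. There are 200 camera calls.

## Task

Slide the aluminium cover of the ski-tool caddy off its slotted bay until it is fully home over the wax compartment, which frees the slots. Take the stainless file guide and the wooden ski tip protector off their sloping stands and stand each upright on its straight bottom edge, fully down in the slot that fits it: the file guide in the narrow slot, the tip protector in the wide one. Leave the brush and the cork block where they are.

Things in the scene. Friction and masses are not known exactly. Their poses are not given: they have to be found in the camera images.
- caddy: Open plywood caddy, fixed, 162 (x) x 246 (y) x 62 mm high. Origin: centre of its underside. Two bays along its y: the slotted bay centred at y = +61 mm with two slot blocks side by side (at x = -35 and +35 mm, either block in either place), and the wax compartment (green crayon inside) at y = -59 mm. Cover rails along y at x = -78 and +78 mm.
- cover (a joint): Slide of the flat aluminium cover (146 x 120 x 6 mm, top face 56 mm above the cart top), in m: 0 = over the slotted bay, 0.120 = end stop, fully over the wax compartment. As the value grows it moves toward the caddy's -y. It needs about 2 N, stays where left, and starts mostly over the slots.
- cover_grip (a point): Centre of the top of the wooden grip bar on the middle of the cover: bar 70 mm along the caddy's x, 14 mm along y, 26 mm high; this point is 82 mm above the cart top. Axes parallel to the caddy's.
- narrow_block: White plastic slot block with a black rubber slot floor, fixed in the caddy, 68 (x) x 108 (y) x 38 mm high, its top 44 mm above the cart top, with the narrow slot in its middle: 14 mm wide along x, 100 mm long along y, 32 mm deep, with 4 mm chamfers at the mouth. Origin: centre of its underside.
- narrow_block_floor (a point): Centre of the floor of the narrow slot, 12 mm above the cart top; axes as the block's (x across the slot, y along it, z up).
- wide_block: White plastic slot block with a black rubber slot floor of the same outer size beside the other, fixed in the caddy, with the wide slot: 20 mm wide along x, 100 mm long along y, 32 mm deep, with 4 mm chamfers. Origin: centre of its underside.
- wide_block_floor (a point): Centre of the floor of the wide slot, 12 mm above the cart top; axes as the block's (x across the slot, y along it, z up).
- file_guide: Stainless file guide: flat plate 10 mm thick (own x), 90 wide (y), 95 high (z), 0.3 kg, window 50 mm wide at z = 40 to 56 mm. Origin: middle of the bottom edge face; z runs up the plate. Starts leaning on stand_a, bottom edge on the ledge, z 35 degrees off vertical with the top toward the stand's -x (robot's side); the middle of its back is free for a finger.
- tip_protector: Carved wooden ski tip protector: flat board 16 mm thick (own x), 90 wide (y), straight bottom edge, straight sides to z = 60 mm, then a half-round top of 45 mm radius to z = 105 mm; 0.13 kg. Origin: middle of the bottom edge face; z runs up to the arch's crown. Starts leaning on stand_b just as the file guide leans on stand_a.
- stand_a: Dark steel sloping stand, fixed, 100 (x) x 92 (y) x 90 mm high, holding the file guide. Origin: centre of its underside. Two 14 mm rails at y = -36 and +36 mm (58 mm open between) slope up toward -x, 35 degrees off vertical, 80 mm long; a ledge with a 5 mm lip carries the bottom edge, about 30 mm to +x of the origin and 25 mm above the cart top.
- stand_b: Like stand_a; holds the tip protector.
- brush: Bystander: boar-bristle brush, wooden back up, 110 x 60 x 44 mm, loose on the cart top. Origin: centre of its underside.
- cork_block: Bystander: cork block 100 x 55 x 35 mm, loose on the cart top. Origin: centre of its underside.
There are look-alikes about, which are no part of the job. There is more than one size of the file_guide; the job needs the largest.

How it is judged:
At the end, for the whole second after the job is handed in: Cover joint above 0.113 m. File guide in the narrow slot, tip protector in the wide one: each bottom-edge middle within 9 mm (horizontally) of its slot floor centre and under 5 mm above it, upright and in line with the slot within 0.17 rad, at rest (under 0.02 m/s) (value of joint cover above 0.113 m and horizontal distance between file_guide and narrow_block_floor below 0.009 m and z of file_guide in the frame of narrow_block_floor below 0.005 m and angle between each of file_guide, tip_protector's own z axis and vertical below 0.17 rad and angle between the x axis of file_guide and the x axis of narrow_block, either way round below 0.17 rad and linear speed of each of file_guide, tip_protector below 0.02 m/s and horizontal distance between tip_protector and wide_block_floor below 0.009 m and z of tip_protector in the frame of wide_block_floor below 0.005 m and angle between the x axis of tip_protector and the x axis of wide_block, either way round below 0.17 rad); the robot touches nothing.
It fails at once if the brush is moved more than 30 mm (distance of brush from where it was at the start of the episode above 0.03 m).
It fails at once if the cork block is moved more than 30 mm (distance of cork_block from where it was at the start of the episode above 0.03 m).
It also fails if it takes over 66 s, if anything falls off the work surface, if the arm or the gripper's body presses on something with over 40 N, if the wrist force passes 120 N, or if a joint passes its speed limit or range.

## Working session

There is one attempt and no reset: what is moved stays moved. The work goes in short steps, Python scripts to look and compute and a tool call to move; the robot and the scene stay as the last step left them, time stands still between calls to the robot, and variables do not carry over. Pictures are saved under pics/ and viewed, at most 12 in all, crops included, and the job is handed in when it is done.

Besides the shell and the picture viewer there is one more tool, called after "Request:" by a JSON object that holds its "method" and its "body". move_arm: Moves the arm, as the interface text tells. Its arguments: {"type":"object","properties":{"targets":{"type":"array"},"grip":{"type":"number"},"newtons":{"type":"number"}},"required":["targets"]}

```bash
ls; mkdir -p pics
python3 - <<'E'
from plant import monitor, eyes, job
import cv2
s=monitor.read_state(); print(s)
for n in ["scene","side"]:
    im=eyes.camera(n); cv2.imwrite(f"pics/{n}0.png",im[:,:,::-1]); c=eyes.get_calibration(n); print(n,c)
print(eyes.get_calibration("wrist"))
E
```

```text
pics
{'time_s': 0.0, 'joint_positions': array([-1.40924353e+00,  2.17777031e-01,  1.61495200e+00, -1.64102824e-05,
        1.31131863e+00, -1.12207267e-01]), 'joint_velocities': array([ 3.33286026e-04, -9.36232200e-05,  5.32547402e-04, -1.37488508e-04,
       -2.60472378e-03,  7.20398741e-04]), 'joint_efforts': array([ 1.99322053e-04, -3.96839547e+01, -3.03851366e+01,  5.43893771e-05,
        9.77674528e-03,  1.94905954e-05]), 'ee_pos': array([ 0.16884831, -0.60089479,  0.22994478]), 'tool_rot': array([-3.10977609e+00, -4.28351472e-01,  1.19941124e-04]), 'wrist_force': array([ 0.40445917, -0.17245972, -0.21981887]), 'moment': array([-0.01176579, -0.00346048, -0.0660729 ]), 'grip_force': 0.0, 'grip_width': 1.0027936974648517}
scene {'fx': 398.95447846867125, 'fy': 398.95447846867125, 'cx': 275.48128060155614, 'cy': 201.30076026117393, 'view': array([[ 0.33495383,  0.94210038,  0.01589984, -0.33796069],
       [ 0.70668351, -0.24002095, -0.66557371, -0.36732789],
       [-0.62322095,  0.23417262, -0.74616274,  1.32522417],
       [ 0.        ,  0.        ,  0.        ,  1.        ]])}
side {'fx': 458.8800889578701, 'fy': 458.8800889578701, 'cx': 275.19923806127406, 'cy': 209.6030973286329, 'view': array([[-0.72070124, -0.69320586,  0.00744041,  0.53868068],
       [-0.54719728,  0.56224622, -0.62004381,  0.2995069 ],
       [ 0.42563466, -0.45093771, -0.78453191,  0.7721695 ],
       [ 0.        ,  0.        ,  0.        ,  1.        ]])}
{'fx': 355.2053200078583, 'fy': 355.2053200078583, 'cx': 278.9882060137133, 'cy': 207.0314715221157, 'mount': array([[-4.48935153e-04, -9.51634633e-01, -3.07231710e-01,
         7.89209975e-02],
       [ 9.99999897e-01, -4.06442333e-04, -2.02291966e-04,
         2.85391221e-05],
       [ 6.76360682e-05, -3.07231769e-01,  9.51634718e-01,
        -1.43125407e-01],
       [ 0.00000000e+00,  0.00000000e+00,  0.00000000e+00,
         1.00000000e+00]])}
```

View pics/scene0.png

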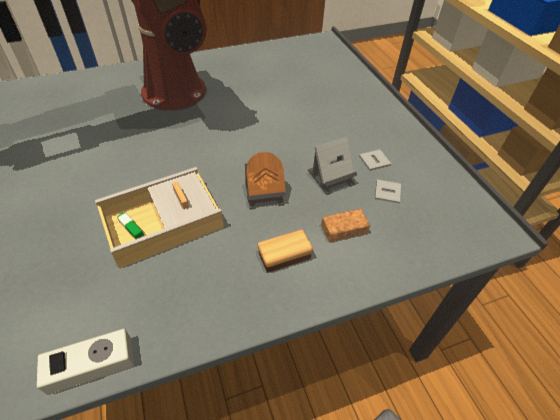

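View pics/side0.png

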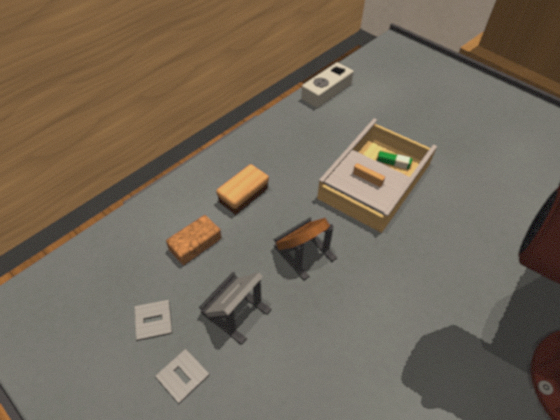

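Scene picture: cover grip about (181,194), tip protector on its stand (265,177), brush (285,249), cork (346,224). File-guide candidates are the one on the stand at (335,160), the flat plate at (375,159) and the flat plate at (388,190). I choose (335,160), the largest and the one leaning on a stand. Rough positions next.

```bash
cat > h.py <<'E'
import numpy as np, cv2
from plant import monitor, eyes, job
from scipy.spatial.transform import Rotation as R
def cam(n,s=None):
    c=eyes.get_calibration(n)
    if n=="wrist":
        T=np.eye(4);T[:3,:3]=R.from_rotvec(s["tool_rot"]).as_matrix();T[:3,3]=s["ee_pos"];M=T@c["mount"]
    else: M=np.linalg.inv(c["view"])
    return c,M
def ray(cm,p):
    c,M=cm; d=M[:3,:3]@np.array([(p[0]-c["cx"])/c["fx"],(p[1]-c["cy"])/c["fy"],1]); return M[:3,3],d
def onz(cm,p,z):
    o,d=ray(cm,p); return o+d*(z-o[2])/d[2]
def two(a,p,b,q):
    o1,d1=ray(a,p);o2,d2=ray(b,q)
    t=np.linalg.lstsq(np.c_[d1,-d2],o2-o1,rcond=None)[0]; u=o1+d1*t[0];v=o2+d2*t[1]
    return (u+v)/2,np.linalg.norm(u-v)
def proj(cm,P):
    c,M=cm; q=np.linalg.inv(M)@np.r_[P,1]; return np.array([c["fx"]*q[0]/q[2]+c["cx"],c["fy"]*q[1]/q[2]+c["cy"]])
np.set_printoptions(precision=4,suppress=True)
E
python3 - <<'E'
from h import *
s=cam("scene"); d=cam("side")
for n,p,q in [("grip",(181,194),(368,175)),("guide",(335,160),(235,293)),("prot",(265,177),(306,235)),("plate1",(375,159),(182,376)),("plate2",(388,190),(153,319)),("brush",(285,247),(243,185)),("cork",(346,224),(194,238))]: print(n,*two(s,p,d,q))
a=cv2.imread("pics/scene0.png"); b=a[125:215,235:405]
cv2.imwrite("pics/crop0.png",cv2.resize(b,None,fx=4.5,fy=4.5,interpolation=cv2.INTER_CUBIC))
E
```

```text
grip [ 0.5374 -0.0659  0.0679] 0.0001586018013448466
guide [0.5393 0.3237 0.0632] 0.006568002615478421
prot [0.5343 0.1385 0.0564] 0.003931616184113937
plate1 [0.514  0.4707 0.0016] 0.00032186632298663177
plate2 [0.6322 0.4425 0.0038] 0.000616190192452439
brush [0.7318 0.1194 0.0321] 0.0014891667148894108
cork [0.7082 0.2807 0.0192] 0.0025535450718428506
```

View pics/crop0.png

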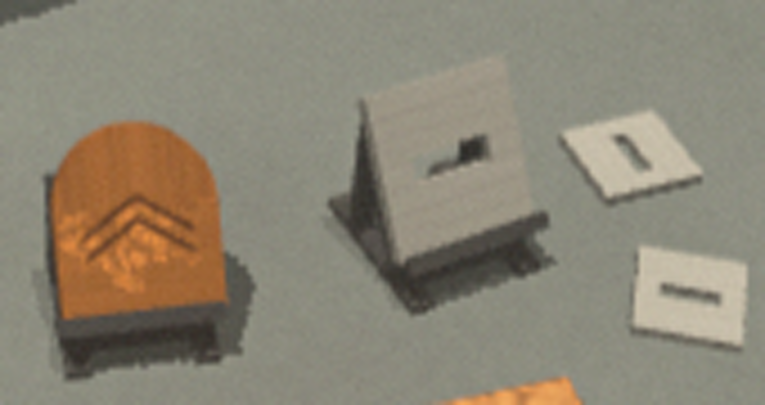

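The crop confirms it: arched wooden protector on stand_b, large windowed guide on stand_a, and two smaller flat plates lying on the cart. I'll move up over the scene for a wrist view.

Request:
{"method": "move_arm", "body": {"targets": [{"translation": [18,36.5,7.5],"angular": [0,0,3.7]},{"translation": [18,36.5,7.5],"angular": [0,0,3.7]},{"translation": [18,36.5,7.5],"angular": [0,0,3.7]},{"translation": [18,36.5,7.5],"angular": [0,0,3.7]},{"translation": [18,36.5,7.5],"angular": [0,0,3.7]},{"translation": [18,36.5,7.5],"angular": [0,0,3.7]},{"translation": [18,36.5,7.5],"angular": [0,0,3.7]},{"translation": [18,36.5,7.5],"angular": [0,0,3.7]},{"translation": [18,36.5,7.5],"angular": [0,0,3.7]},{"translation": [18,36.5,7.5],"angular": [0,0,3.7]},{"translation": [18,36.5,7.5],"angular": [0,0,3.7]},{"translation": [18,36.5,7.5],"angular": [0,0,3.7]},{"translation": [18,36.5,7.5],"angular": [0,0,3.7]},{"translation": [18,36.5,7.5],"angular": [0,0,3.7]},{"translation": [18,36.5,7.5],"angular": [0,0,3.7]},{"translation": [18,36.5,7.5],"angular": [0,0,3.7]},{"translation": [18,36.5,7.5],"angular": [0,0,3.7]},{"translation": [18,36.5,7.5],"angular": [0,0,3.7]},{"translation": [18,36.5,7.5],"angular": [0,0,3.7]},{"translation": [18,36.5,7.5],"angular": [0,0,3.7]}], "grip": -1}}

```text
time_s: 1.77
ee_pos: [0.5292, 0.1304, 0.3811]
tool_rot: [-2.223, -2.219, 0.001]
wrist_force: [1.7, -0.1, 0.2]
grip_width: 0.003
grip_force: 0.0
```

Request:
{"method": "move_arm", "body": {"targets": [{"translation": [0,0,0],"angular": [0,0,0]},{"translation": [0,0,0],"angular": [0,0,0]},{"translation": [0,0,0],"angular": [0,0,0]}]}}

```text
time_s: 2.02
ee_pos: [0.5285, 0.1281, 0.3804]
tool_rot: [-2.227, -2.215, 0.003]
wrist_force: [-0.2, 0.3, -0.3]
grip_width: 0.002
grip_force: 0.0
```

Run:
```python
from h import *
s=monitor.read_state(); im=eyes.camera("wrist"); cv2.imwrite("pics/w1.png",im[:,:,::-1]); np.save("w1.npy",s,allow_pickle=True)
print(s["time_s"],s["ee_pos"],s["tool_rot"],R.from_rotvec(s["tool_rot"]).as_matrix(),s["joint_positions"])
cv2.imwrite("pics/w1b.png",cv2.resize(im[:,:,::-1],(800,600),interpolation=cv2.INTER_CUBIC))
```

```text
2.0167 [0.5285 0.1281 0.3804] [-2.2268 -2.215   0.0032] [[ 0.0053  1.     -0.002 ]
 [ 1.     -0.0053 -0.0009]
 [-0.0009 -0.002  -1.    ]] [ 0.1091 -0.0386  1.6135 -0.0007  1.5687  0.1144]
```

View pics/w1b.png

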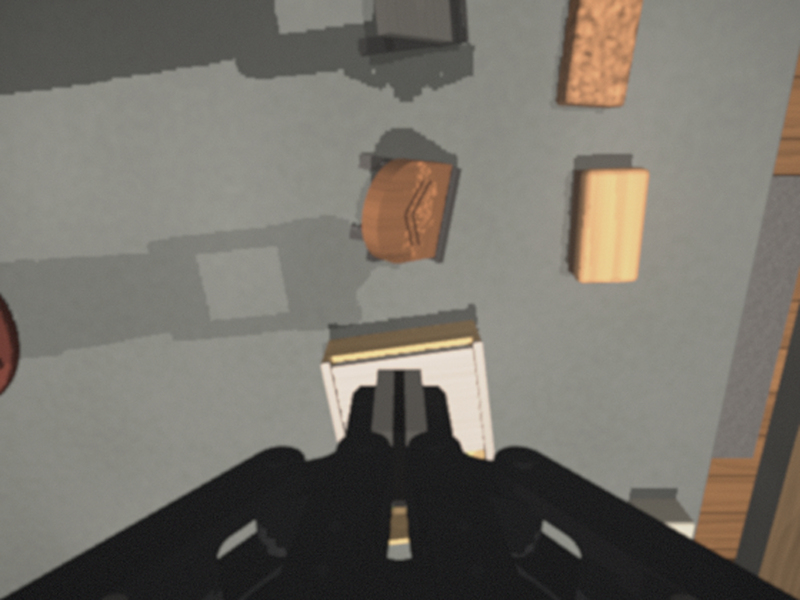

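The wrist view (800 px scale) shows the caddy's +y end at (322,362)–(483,342), the protector bottom corners at (456,165) and (437,262), and the guide cut off at the top near (415,20). I'll shift to +y to see the guide whole.

Request:
{"method": "move_arm", "body": {"targets": [{"translation": [0,40,0],"angular": [0,0,0]},{"translation": [0,40,0],"angular": [0,0,0]},{"translation": [0,40,0],"angular": [0,0,0]},{"translation": [0,40,0],"angular": [0,0,0]},{"translation": [0,40,0],"angular": [0,0,0]},{"translation": [0,20,0],"angular": [0,0,0]},{"translation": [0,0,0],"angular": [0,0,0]},{"translation": [0,0,0],"angular": [0,0,0]},{"translation": [0,0,0],"angular": [0,0,0]}]}}

```text
time_s: 2.82
ee_pos: [0.5292, 0.3463, 0.3811]
tool_rot: [2.229, 2.213, -0.002]
wrist_force: [-0.4, 0.4, -0.5]
grip_width: 0.001
grip_force: 0.0
```

Run:
```python
from h import *
s=monitor.read_state(); im=eyes.camera("wrist"); cv2.imwrite("pics/w2.png",im[:,:,::-1]); np.save("w2.npy",s,allow_pickle=True)
print(s["time_s"],s["ee_pos"],s["tool_rot"])
a=im[20:245,190:490,::-1]
cv2.imwrite("pics/w2b.png",cv2.resize(a,None,fx=8/3,fy=8/3,interpolation=cv2.INTER_CUBIC))
```

```text
2.8167 [0.5292 0.3463 0.3811] [ 2.2295  2.2126 -0.0017]
```

View pics/w2b.png

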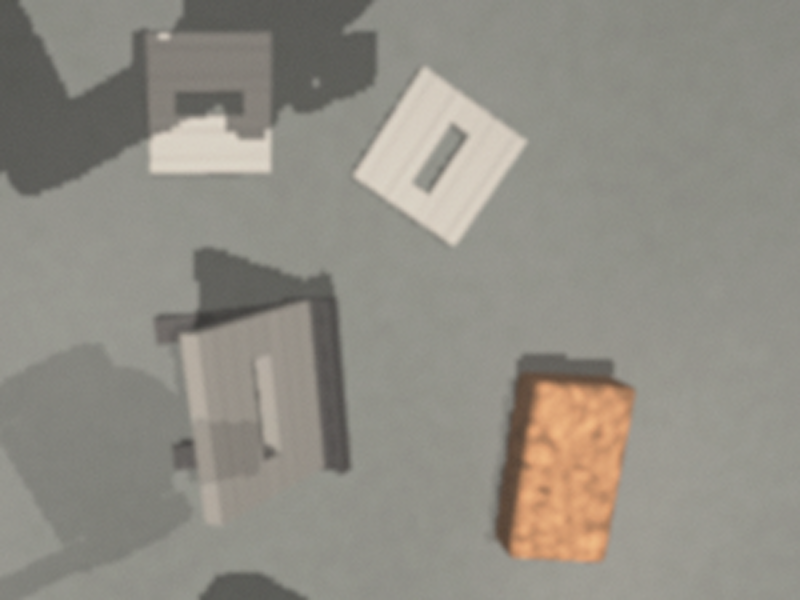

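Run:
```python
from h import *
s1=np.load("w1.npy",allow_pickle=True).item(); s2=np.load("w2.npy",allow_pickle=True).item()
S=cam("scene");W1=cam("wrist",s1);W2=cam("wrist",s2)
g=lambda u,v:(190+u*3/8,20+v*3/8)
def seg(n,a,b): print(n,a,b,"len",np.linalg.norm(a-b),"yaw own y-90",np.degrees(np.arctan2(*(a-b)[[1,0]]))-90,"mid",(a+b)/2)
seg("guide bot front",onz(W2,g(309,300),.028),onz(W2,g(325,470),.028))
seg("guide top back",onz(W2,g(180,334),.100),onz(W2,g(207,524),.100))
seg("prot bot front",onz(W1,(319.2,115.5),.0296),onz(W1,(305.9,183.4),.0296))
print("prot two",two(W1,(319.2,115.5),S,(285.4,192.3)),two(W1,(305.9,183.4),S,(249.4,195.4)))
c=lambda u,v:(235+u/4.5,125+v/4.5)
print("guide two: bot-",two(W2,g(325,470),S,c(398,265)),"bot+",two(W2,g(309,300),S,c(532,212)),"top-",two(W2,g(207,524),S,c(362,100)),"top+",two(W2,g(180,334),S,c(505,57)))
seg("caddy end",onz(W1,(483*.7,342*.7),.062),onz(W1,(322*.7,362*.7),.062))
```

```text
guide bot front [0.5663 0.3719 0.028 ] [0.5764 0.2806 0.028 ] len 0.09186248063008887 yaw own y-90 6.321212130850043 mid [0.5714 0.3262 0.028 ]
guide top back [0.5038 0.3652 0.1   ] [0.5142 0.2753 0.1   ] len 0.09045327895074494 yaw own y-90 6.616830174992913 mid [0.509  0.3202 0.1   ]
prot bot front [0.5824 0.1766 0.0296] [0.5661 0.0825 0.0296] len 0.09551418935556436 yaw own y-90 -9.812110726787708 mid [0.5742 0.1296 0.0296]
prot two (array([0.5818, 0.177 , 0.0352]), np.float64(0.00013588398031633435)) (array([0.5664, 0.0874, 0.0402]), np.float64(0.004829637696554201))
guide two: bot- (array([0.5772, 0.2811, 0.0266]), np.float64(0.0021718581681490342)) bot+ (array([0.5661, 0.3718, 0.0291]), np.float64(0.0004288726213692144)) top- (array([0.5158, 0.2772, 0.0999]), np.float64(0.004680630268498645)) top+ (array([0.5063, 0.3681, 0.0997]), np.float64(0.007731881661599126))
caddy end [0.6104 0.0094 0.062 ] [ 0.4507 -0.0115  0.062 ] len 0.16102143377836575 yaw own y-90 -82.5581788940777 mid [ 0.5306 -0.001   0.062 ]
```

Request:
{"method": "move_arm", "body": {"targets": [{"translation": [0.5,-29.4,-23.5],"angular": [0,0,0.6]},{"translation": [0.5,-29.4,-23.5],"angular": [0,0,0.6]},{"translation": [0.5,-29.4,-23.5],"angular": [0,0,0.6]},{"translation": [0.5,-29.4,-23.5],"angular": [0,0,0.6]},{"translation": [0.5,-29.4,-23.5],"angular": [0,0,0.6]},{"translation": [0.5,-29.4,-23.5],"angular": [0,0,0.6]},{"translation": [0.5,-29.4,-23.5],"angular": [0,0,0.6]},{"translation": [0.5,-29.4,-23.5],"angular": [0,0,0.6]},{"translation": [0.5,-29.4,-23.5],"angular": [0,0,0.6]},{"translation": [0.5,-29.4,-23.5],"angular": [0,0,0.6]},{"translation": [0.5,-29.4,-23.5],"angular": [0,0,0.6]},{"translation": [0.5,-29.4,-23.5],"angular": [0,0,0.6]},{"translation": [0.5,-29.4,-23.5],"angular": [0,0,0.6]},{"translation": [0,0,-3],"angular": [0,0,0]},{"translation": [0,0,-3],"angular": [0,0,0]},{"translation": [0,0,-3],"angular": [0,0,0]},{"translation": [0,0,0],"angular": [0,0,0]}]}}

```text
time_s: 4.28
ee_pos: [0.5357, -0.0339, 0.0674]
tool_rot: [2.072, 2.361, 0.001]
wrist_force: [0.3, -0.5, -0.8]
grip_width: 0.001
grip_force: 0.0
```

Run:
```python
from h import *
s=monitor.read_state()
print(s["ee_pos"],R.from_rotvec(s["tool_rot"]).as_matrix()[:,0],s["wrist_force"])
im=eyes.camera("side")[:,:,::-1]; im2=eyes.camera("scene")[:,:,::-1]
a=cv2.resize(im[90:240,290:450],(400,375),interpolation=cv2.INTER_CUBIC);b=cv2.resize(im2[140:290,80:240],(400,375),interpolation=cv2.INTER_CUBIC)
cv2.imwrite("pics/c3.png",np.hstack([a,b]))
```

```text
[ 0.5357 -0.0339  0.0674] [-0.1299  0.9915 -0.0001] [ 0.3387 -0.4611 -0.7636]
```

View pics/c3.png

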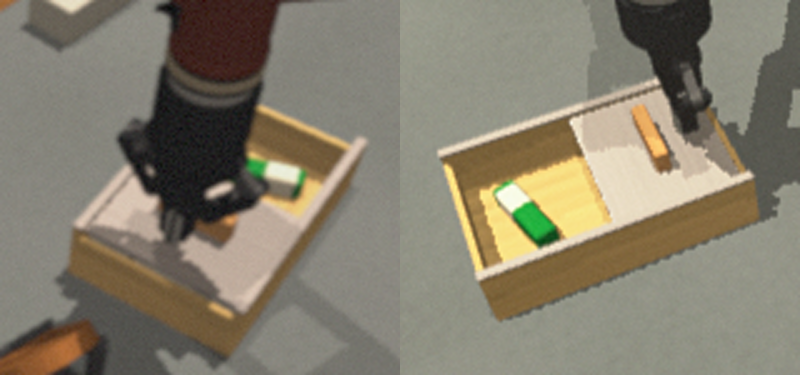

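The fingers stand behind the grip bar on its +y side, clear of it. Pushing the cover toward the caddy's -y.

Request:
{"method": "move_arm", "body": {"targets": [{"translation": [1.05,-8,0],"angular": [0,0,0]},{"translation": [1.05,-8,0],"angular": [0,0,0]},{"translation": [1.05,-8,0],"angular": [0,0,0]},{"translation": [1.05,-8,0],"angular": [0,0,0]},{"translation": [1.05,-8,0],"angular": [0,0,0]},{"translation": [1.05,-8,0],"angular": [0,0,0]},{"translation": [1.05,-8,0],"angular": [0,0,0]},{"translation": [1.05,-8,0],"angular": [0,0,0]},{"translation": [1.05,-8,0],"angular": [0,0,0]},{"translation": [1.05,-8,0],"angular": [0,0,0]},{"translation": [1.05,-8,0],"angular": [0,0,0]},{"translation": [1.05,-8,0],"angular": [0,0,0]},{"translation": [1.05,-8,0],"angular": [0,0,0]},{"translation": [1.05,-8,0],"angular": [0,0,0]}]}}

```text
time_s: 5.55
ee_pos: [0.5502, -0.1467, 0.0666]
tool_rot: [-2.072, -2.361, 0.0]
wrist_force: [0.8, 2.0, -0.6]
grip_width: -0.001
grip_force: 0.9
```

Request:
{"method": "move_arm", "body": {"targets": [{"translation": [0.4,-3,0],"angular": [0,0,0]},{"translation": [0.4,-3,0],"angular": [0,0,0]},{"translation": [0.4,-3,0],"angular": [0,0,0]}]}}

```text
time_s: 5.8
ee_pos: [0.5513, -0.1552, 0.0667]
tool_rot: [-2.071, -2.361, 0.0]
wrist_force: [0.9, 1.2, 0.0]
grip_width: -0.0
grip_force: 0.8
```

Request:
{"method": "move_arm", "body": {"targets": [{"translation": [0.4,-3,0],"angular": [0,0,0]},{"translation": [0.4,-3,0],"angular": [0,0,0]},{"translation": [0.3,-2,0],"angular": [0,0,0]},{"translation": [0,0,0],"angular": [0,0,0]}]}}

```text
time_s: 6.13
ee_pos: [0.5524, -0.1634, 0.0667]
tool_rot: [2.071, 2.362, -0.001]
wrist_force: [-0.2, 0.2, -0.3]
grip_width: 0.003
grip_force: 0.0
```

Request:
{"method": "move_arm", "body": {"targets": [{"translation": [0.3,-2,0],"angular": [0,0,0]},{"translation": [0,0,0],"angular": [0,0,0]}]}}

```text
time_s: 6.3
ee_pos: [0.5524, -0.1636, 0.0667]
tool_rot: [-2.07, -2.359, -0.002]
wrist_force: [0.6, 5.2, 2.5]
grip_width: -0.001
grip_force: 2.4
```

The cover met its end stop where predicted: force rose to 5 N with no further travel. I'll retract and look into the slots.

Request:
{"method": "move_arm", "body": {"targets": [{"translation": [-1,8,0],"angular": [0,0,0]},{"translation": [-1,8,20],"angular": [0,0,0]},{"translation": [-2,24,27],"angular": [0,0,0]},{"translation": [-2,25,27],"angular": [0,0,0]},{"translation": [-2,25,27],"angular": [0,0,0]},{"translation": [-2,25,27],"angular": [0,0,0]},{"translation": [-2,25,27],"angular": [0,0,0]},{"translation": [-2,25,27],"angular": [0,0,0]},{"translation": [0,0,0],"angular": [0,0,0]},{"translation": [0,0,0],"angular": [0,0,0]},{"translation": [0,0,0],"angular": [0,0,0]}]}}

```text
time_s: 7.22
ee_pos: [0.5383, -0.0001, 0.2481]
tool_rot: [2.071, 2.362, -0.002]
wrist_force: [-0.7, -0.2, 0.7]
grip_width: 0.001
grip_force: 0.0
```

Run:
```python
from h import *
s=monitor.read_state(); im=eyes.camera("wrist"); cv2.imwrite("pics/w4.png",im[:,:,::-1]); np.save("w4.npy",s,allow_pickle=True)
print(s["time_s"],s["ee_pos"])
cv2.imwrite("pics/w4b.png",cv2.resize(im[60:285,130:430,::-1],None,fx=8/3,fy=8/3,interpolation=cv2.INTER_CUBIC))
```

```text
7.2167 [ 0.5383 -0.0001  0.2481]
```

View pics/w4b.png

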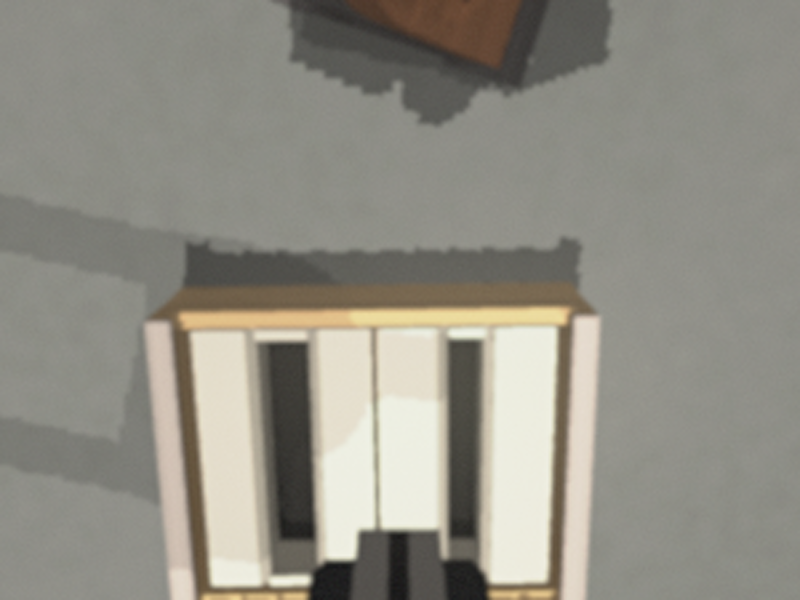

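The cover is fully back and both slots are bare. The wide slot is on the left (caddy x=-35) with mouth edges near (259,450) and (315,450). The narrow slot is on the right (x=+35), about (441,450)–(491,450).

Run:
```python
from h import *
s=np.load("w4.npy",allow_pickle=True).item(); s1=np.load("w1.npy",allow_pickle=True).item();W=cam("wrist",s)
g=lambda u,v:(130+u*3/8,60+v*3/8)
a=onz(W,g(147,322),.062);b=onz(W,g(600,316),.062); d=(b-a)/np.linalg.norm(b-a);print("rail",a,b,np.linalg.norm(b-a),np.degrees(np.arctan2(d[1],d[0])))
p=[onz(W,g(*q),.044) for q in [(375,328),(378,530),(190,332),(558,326),(202,587),(550,583),(259,450),(315,450),(441,450),(491,450)]]
e=p[0]-p[1];print("seam",p[0],p[1],"yaw",np.degrees(np.arctan2(e[1],e[0]))-90)
print("block corners",*p[2:6],"centre",sum(p[2:6])/4, "w",np.linalg.norm(p[2]-p[3]),np.linalg.norm(p[2]-p[4]))
print("wide",(p[6]+p[7])/2,np.linalg.norm(p[6]-p[7]),"narrow",(p[8]+p[9])/2,np.linalg.norm(p[8]-p[9]))
for y in (7.5,7.0):
  t=np.radians(y);u=np.array([np.cos(t),np.sin(t)]);v=np.array([-u[1],u[0]]);c=((a+b)/2)[:2]-.123*v
  print(y,"caddy",c,"wide",c-.035*u+.061*v,"narrow",c+.035*u+.061*v)
# protector bottom right corner in w4 vs w1
print("prot corner(-y) two",two(W,g(502,68),cam("wrist",s1),(305.9,183.4)), onz(W,g(502,68),.031))
# scene-frame check of cover edges
```

```text
rail [ 0.4498 -0.0133  0.062 ] [0.6096 0.01   0.062 ] 0.16148217411080343 8.293926189011595
seam [ 0.5309 -0.0093  0.044 ] [ 0.5425 -0.0925  0.044 ] yaw 7.909880338166289
block corners [ 0.4618 -0.02    0.044 ] [0.5992 0.0005 0.044 ] [ 0.4737 -0.1278  0.044 ] [ 0.6157 -0.1071  0.044 ] centre [ 0.5376 -0.0636  0.044 ] w 0.13882751913614946 0.10845387307828465
wide [ 0.5027 -0.0628  0.044 ] 0.022016525278177882 narrow [ 0.5724 -0.0536  0.044 ] 0.01964720575049729
7.5 caddy [ 0.5458 -0.1236] wide [ 0.5031 -0.0676] narrow [ 0.5725 -0.0585]
7.0 caddy [ 0.5447 -0.1237] wide [ 0.5025 -0.0674] narrow [ 0.572  -0.0589]
prot corner(-y) two (array([0.5634, 0.0881, 0.0516]), np.float64(0.0020882545613489832)) [0.5644 0.0889 0.031 ]
```

Request:
{"method": "move_arm", "body": {"targets": [{"translation": [-4.6,13.6,-9.7],"angular": [0,0,-4.7]},{"translation": [-4.6,13.6,-9.7],"angular": [0,0,-4.7]},{"translation": [-4.6,13.6,-9.7],"angular": [0,0,-4.7]},{"translation": [-4.6,13.6,-9.7],"angular": [0,0,-4.7]},{"translation": [-4.6,13.6,-9.7],"angular": [-0.95,-4.9,0]},{"translation": [-4.6,13.6,-9.7],"angular": [-0.95,-4.9,0]},{"translation": [-4.6,13.6,-9.7],"angular": [-0.95,-4.9,0]},{"translation": [-4.6,13.6,-9.7],"angular": [-0.95,-4.9,0]},{"translation": [-4.6,13.6,-9.7],"angular": [-0.95,-4.9,0]},{"translation": [-4.6,13.6,-9.7],"angular": [-0.95,-4.9,0]},{"translation": [-4.6,13.6,-9.7],"angular": [-0.95,-4.9,0]},{"translation": [0,0,0],"angular": [0,0,0]},{"translation": [0,0,0],"angular": [0,0,0]}], "grip": 0, "newtons": 50}}

```text
time_s: 8.35
ee_pos: [0.4868, 0.1446, 0.1408]
tool_rot: [2.044, 1.677, 0.499]
wrist_force: [0.5, 0.1, 1.2]
grip_width: 0.5
grip_force: 0.0
```

```bash
cat >> h.py <<'E'
def obj(org,yaw,tilt=35):
    return R.from_euler("ZY",[yaw,-tilt],degrees=True).as_matrix()  # columns own x,y,z
E
python3 - <<'E'
from h import *
s=monitor.read_state(); T=R.from_rotvec(s["tool_rot"]).as_matrix(); print(s["ee_pos"],"\n",T,s["joint_positions"],s["grip_width"])
B=obj(0,-11); print(B)
goal=np.array([.5667,.1343,.0264])+.060*B[:,2]; print("to go mm",(goal-s["ee_pos"])*1e3,"in own axes",B.T@(goal-s["ee_pos"])*1e3)
D=np.c_[B[:,1],B[:,0],-B[:,2]]; print("rot left",np.degrees(R.from_matrix(D@T.T).as_rotvec()))
im=eyes.camera("wrist");np.save("w5.npy",s,allow_pickle=True)
cv2.imwrite("pics/w5.png",im[:,:,::-1])
E
```

```text
[0.4868 0.1446 0.1408] 
 [[ 0.1964  0.8188  0.5394]
 [ 0.9805 -0.1619 -0.1113]
 [-0.0038  0.5507 -0.8347]] [ 0.3144 -0.1746  2.3026 -0.5395  0.5595  0.9066] 0.49965435660925883
[[ 0.8041  0.1908 -0.563 ]
 [-0.1563  0.9816  0.1094]
 [ 0.5736 -0.      0.8192]]
to go mm [ 46.1262  -3.7322 -65.2516] in own axes [  0.2467   5.1377 -79.8302]
rot left [-0.0915 -1.5946  0.3316]
```

View pics/w5.png

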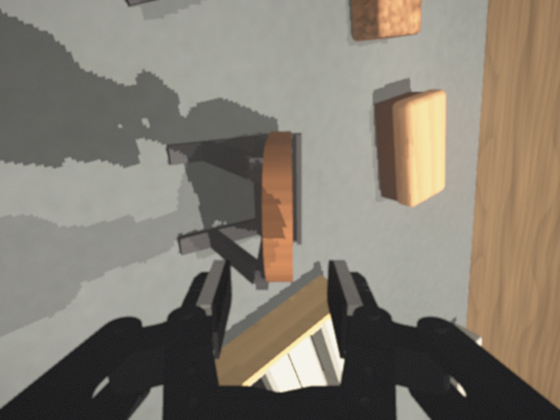

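Run:
```python
from h import *
s=np.load("w5.npy",allow_pickle=True).item();W=cam("wrist",s);B=obj(0,-11);o=np.array([.5667,.1343,.0264])
for y in(-45,45):
  for z in(0,60):
    for x in (-8,8): print(x,y,z,proj(W,o+B@np.array([x,y,z])/1e3))
print("crown",proj(W,o+B@np.array([-8,0,105])/1e3),proj(W,o+B@np.array([8,0,105])/1e3))
```

```text
-8 -45 0 [274.1617 236.1447]
8 -45 0 [292.7701 236.2963]
-8 -45 60 [270.663  269.6587]
8 -45 60 [293.5349 269.9044]
-8 45 0 [273.3243 129.6718]
8 45 0 [293.8255 129.67  ]
-8 45 60 [269.1618 139.9656]
8 45 60 [294.9615 139.9838]
crown [265.6202 235.1796] [295.2694 235.4191]
```

The protector is seen edge-on and centred between the fingers (columns 264–292, fingers at 230 and 330), which agrees with the projected model. I'll slide down along it.

Request:
{"method": "move_arm", "body": {"targets": [{"translation": [9.2,-0.8,-13],"angular": [-0.1,-1.6,0.3]},{"translation": [9.2,-0.8,-13],"angular": [0,0,0]},{"translation": [9.2,-0.8,-13],"angular": [0,0,0]},{"translation": [9.2,-0.8,-13],"angular": [0,0,0]},{"translation": [9.2,-0.8,-13],"angular": [0,0,0]},{"translation": [0,0,0],"angular": [0,0,0]},{"translation": [0,0,0],"angular": [0,0,0]}]}}

```text
time_s: 8.98
ee_pos: [0.537, 0.1401, 0.0795]
tool_rot: [2.024, 1.658, 0.532]
wrist_force: [0.1, 0.9, 0.3]
grip_width: 0.493
grip_force: 0.0
```

Request:
{"method": "move_arm", "body": {"targets": [{"translation": [0,0,0],"angular": [0,0,0]},{"translation": [0,0,0],"angular": [0,0,0]},{"translation": [0,0,0],"angular": [0,0,0]},{"translation": [0,0,0],"angular": [0,0,0]},{"translation": [0,0,0],"angular": [0,0,0]},{"translation": [0,0,0],"angular": [0,0,0]}], "grip": -1, "newtons": 50}}

```text
time_s: 9.48
ee_pos: [0.5337, 0.1408, 0.0782]
tool_rot: [2.023, 1.662, 0.529]
wrist_force: [-7.2, -0.4, -0.8]
grip_width: 0.182
grip_force: 49.6
```

Gripped at 15.5 mm, which matches the 16 mm board. Lifting off the ledge, uprighting it and carrying it over the wide slot.

Request:
{"method": "move_arm", "body": {"targets": [{"translation": [-5.6,1.1,8.2],"angular": [0,0,0]},{"translation": [-5.6,1.1,8.2],"angular": [0,0,0]},{"translation": [-5.6,1.1,8.2],"angular": [0,0,0]},{"translation": [0,-4,9.5],"angular": [0.95,4.9,0]},{"translation": [0,-5,9.5],"angular": [0.95,4.9,0]},{"translation": [0,-5,9.5],"angular": [0.95,4.9,0]},{"translation": [0,-5,9.5],"angular": [0.95,4.9,0]},{"translation": [0,-5,9.5],"angular": [0.95,4.9,0]},{"translation": [0,-5,9.5],"angular": [0.95,4.9,0]},{"translation": [0,-5,9.5],"angular": [0.95,4.9,0]},{"translation": [-2.3,-29.6,0],"angular": [0,0,3.2]},{"translation": [-2.3,-29.6,0],"angular": [0,0,3.2]},{"translation": [-2.3,-29.6,0],"angular": [0,0,3.2]},{"translation": [-2.3,-29.6,0],"angular": [0,0,3.2]},{"translation": [-2.3,-29.6,0],"angular": [0,0,3.2]},{"translation": [-2.3,-29.6,0],"angular": [0,0,3.2]},{"translation": [0,0,0],"angular": [0,0,0]},{"translation": [0,0,0],"angular": [0,0,0]}]}}

```text
time_s: 10.98
ee_pos: [0.5065, -0.069, 0.1677]
tool_rot: [2.044, 2.338, 0.048]
wrist_force: [-0.4, 1.0, -2.7]
grip_width: 0.18
grip_force: 49.2
```

```bash
cat >> h.py <<'E'
CY=8.0; SL={"wide":np.array([.5029,-.0685,.012]),"narrow":np.array([.5723,-.0587,.012])}
def left(slot):
    s=monitor.read_state();T=R.from_rotvec(s["tool_rot"]).as_matrix();B=obj(0,CY,0);D=np.c_[B[:,1],B[:,0],-B[:,2]]
    print(s["time_s"],s["ee_pos"],"grip",s["grip_width"]*85,s["grip_force"],"F",s["wrist_force"]);print("xy to go mm",(SL[slot]-s["ee_pos"])*1e3,"rot left",np.degrees(R.from_matrix(D@T.T).as_rotvec()))
E
python3 - <<'E'
from h import *
left("wide"); s=monitor.read_state(); im=eyes.camera("wrist"); np.save("w6.npy",s,allow_pickle=True)
im2=eyes.camera("scene"); im3=eyes.camera("side")
cv2.imwrite("pics/w6.png",im[:,:,::-1])
f=lambda a,w,h:cv2.resize(a[:,:,::-1],(w,h),interpolation=cv2.INTER_CUBIC)
cv2.imwrite("pics/c6.png",np.hstack([f(im,400,300),f(im3[80:230,270:470],400,300)]))
cv2.imwrite("pics/s6.png",im2[:,:,::-1])
E
```

```text
10.9833 [ 0.5065 -0.069   0.1677] grip 15.290838838555322 49.2009437084198 F [-0.3546  0.9849 -2.7328]
xy to go mm [  -3.5974    0.4514 -155.6666] rot left [0.0026 2.701  0.3323]
```

View pics/c6.png

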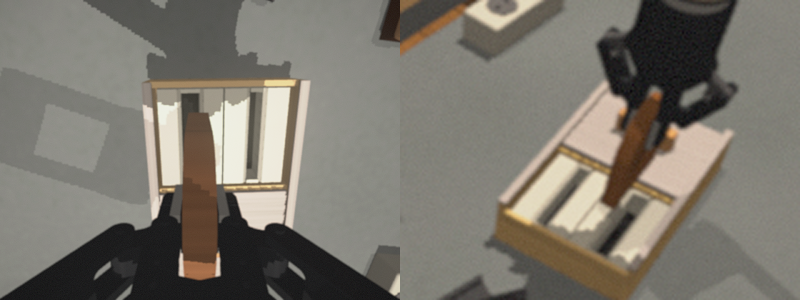

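Request:
{"method": "move_arm", "body": {"targets": [{"translation": [-1.8,0.2,-13],"angular": [0,1.4,0.2]},{"translation": [-1.8,0.2,-13],"angular": [0,1.3,0.1]},{"translation": [0,0,-13],"angular": [0,0,0]},{"translation": [0,0,-11],"angular": [0,0,0]},{"translation": [0,0,0],"angular": [0,0,0]},{"translation": [0,0,0],"angular": [0,0,0]}]}}

```text
time_s: 11.63
ee_pos: [0.5012, -0.0658, 0.1157]
tool_rot: [-2.053, -2.372, 0.003]
wrist_force: [0.1, -1.0, -2.0]
grip_width: 0.187
grip_force: 49.2
```

Run:
```python
from h import *
left("wide"); s=monitor.read_state(); im=eyes.camera("wrist"); np.save("w7.npy",s,allow_pickle=True); W=cam("wrist",s)
cv2.imwrite("pics/w7.png",im[:,:,::-1])
B=obj(0,CY,0)
o=s["ee_pos"]-B[:,2]*.0617
for x in(-8,8): print("board corner pred",proj(W,o+B@np.array([x,45,0])/1e3))
for x in(-14,14,-10,10): print("slot mouth end pred",x,proj(W,SL["wide"]+B@np.array([x,50,32])/1e3))
print(im[95:215:6,230:320:3].mean(2).astype(int))
```

```text
11.6333 [ 0.5012 -0.0658  0.1157] grip 15.859464478564046 49.234278202056885 F [ 0.1159 -0.9826 -2.0315]
xy to go mm [   1.7335   -2.7261 -103.6872] rot left [-0.1021 -0.2935 -0.2428]
board corner pred [265.6862 153.8639]
board corner pred [293.3518 153.9918]
slot mouth end pred -14 [258.6103 147.7421]
slot mouth end pred 14 [305.02   147.9536]
slot mouth end pred -10 [265.2375 147.7723]
slot mouth end pred 10 [298.3873 147.9234]
[[ 95  95 138 135 126  86  89  88  88  88  88  89  89  87  89  87  87  86
   86  86  88  87  87  86  88  89  87  86  87  87]
 [ 89  88  86  87  88  87  88  88  85  88  89  87  88  87  90  87  87  87
   88  89  88  87  88  87  88  89  87  88  87  87]
 [ 90  88  89  90  90  89  88  89  88  87  90  89  88  89  89  89  90  88
   86  89  90  87  89  86  89  88  88  86  86  85]
 [ 89  89  87  91  88  90  90  88  88  90  89  89  88  89  88  89  90  89
   88  88  88  90  87  89  90  88  89  87  88  89]
 [ 87  89  89  89  92  88  88  89  90  89  88  88  88  88  89  87  90  87
   88  87  88  88  90  89  88  89  91  89  90  89]
 [ 92  91  93  90  91  92  92  92  91  89
[... 1134 characters left out ...]
 70  71  71  71  71  71
   70  69  72  73  83 123 121 141 146 147 147 147]
 [200 151 113 118 134 136 219 217 124 112  73  72  71  71  71  72  72  71
   74  73  74  73  76 122 125 141 148 147 147 146]
 [219 219 220 218 218 218 218 218 216 107  76  76  76  75  77  76  75  78
   77  75  80  78  78 111 128 143 146 148 149 148]
 [219 219 218 219 219 219 218 219 188 116  77  78  78  77  77  79  79  77
   80  79  79  80  79 102 123 142 145 208 229 207]
 [218 218 219 219 219 218 219 219 220 160  74  79  77  78  77  79  79  78
   78  81  79  81  81  93 128 145 156 232 232 232]
 [216 220 218 220 218 220 219 218 220 139  78  75  78  79  78  78  79  77
   78  80  79  81  80  86 165 232 232 232 233 232]]
```

The wrist-image check puts the board about 3 mm to the -x side of the slot centre, with y good. I'll correct that and lower.

Request:
{"method": "move_arm", "body": {"targets": [{"translation": [3,0,0],"angular": [0,0,0]},{"translation": [0,0,-5],"angular": [0,0,0]},{"translation": [0,0,-5],"angular": [0,0,0]},{"translation": [0,0,-5],"angular": [0,0,0]},{"translation": [0,0,-5],"angular": [0,0,0]},{"translation": [0,0,0],"angular": [0,0,0]}]}}

```text
time_s: 12.18
ee_pos: [0.5035, -0.0665, 0.0949]
tool_rot: [-2.054, -2.369, 0.004]
wrist_force: [0.8, 0.7, -1.6]
grip_width: 0.178
grip_force: 49.2
```

Request:
{"method": "move_arm", "body": {"targets": [{"translation": [0,0,-5],"angular": [0,0,0]},{"translation": [0,0,-5],"angular": [0,0,0]},{"translation": [0,0,-4],"angular": [0,0,0]},{"translation": [0,0,0],"angular": [0,0,0]}]}}

```text
time_s: 12.52
ee_pos: [0.5038, -0.0665, 0.0812]
tool_rot: [-2.054, -2.37, 0.004]
wrist_force: [-1.0, 0.8, -1.9]
grip_width: 0.178
grip_force: 49.2
```

Entering freely; on down to the floor.

Request:
{"method": "move_arm", "body": {"targets": [{"translation": [0,0,-3],"angular": [0,0,0]},{"translation": [0,0,-3],"angular": [0,0,0]},{"translation": [0,0,0],"angular": [0,0,0]}]}}

```text
time_s: 12.77
ee_pos: [0.5044, -0.0666, 0.0759]
tool_rot: [-2.055, -2.371, 0.003]
wrist_force: [0.1, 0.2, -2.1]
grip_width: 0.179
grip_force: 49.2
```

Request:
{"method": "move_arm", "body": {"targets": [{"translation": [0,0,-2],"angular": [0,0,0]},{"translation": [0,0,0],"angular": [0,0,0]}]}}

```text
time_s: 12.93
ee_pos: [0.5046, -0.0667, 0.0742]
tool_rot: [-2.055, -2.371, 0.002]
wrist_force: [-0.3, 0.7, -0.6]
grip_width: 0.182
grip_force: 49.2
```

Request:
{"method": "move_arm", "body": {"targets": [{"translation": [0,0,-2],"angular": [0,0,0]},{"translation": [0,0,0],"angular": [0,0,0]}]}}

```text
time_s: 13.1
ee_pos: [0.5051, -0.0668, 0.0726]
tool_rot: [-2.056, -2.372, 0.001]
wrist_force: [-0.2, 0.3, -0.8]
grip_width: 0.18
grip_force: 49.1
```

Request:
{"method": "move_arm", "body": {"targets": [{"translation": [0,0,-2],"angular": [0,0,0]},{"translation": [0,0,0],"angular": [0,0,0]}]}}

```text
time_s: 13.27
ee_pos: [0.5054, -0.0667, 0.0724]
tool_rot: [-2.055, -2.371, 0.002]
wrist_force: [-3.5, 1.6, 8.3]
grip_width: 0.184
grip_force: 50.7
```

The floor is reached: 8 N upward at z 72.4 mm, where 73.7 was expected. Releasing, then going to the guide.

Request:
{"method": "move_arm", "body": {"targets": [{"translation": [0,0,0],"angular": [0,0,0]},{"translation": [0,0,0],"angular": [0,0,0]},{"translation": [0,0,0],"angular": [0,0,0]},{"translation": [0,0,0],"angular": [0,0,0]},{"translation": [0,0,12],"angular": [0,0,0]},{"translation": [0,0,20],"angular": [0,0,0]},{"translation": [0,0,30],"angular": [0,0,0]},{"translation": [0,0,35],"angular": [0,0,0]},{"translation": [0,0,35],"angular": [0,0,0]},{"translation": [0,0,0],"angular": [0,0,0]}], "grip": 0}}

```text
time_s: 14.1
ee_pos: [0.5102, -0.0682, 0.2119]
tool_rot: [2.05, 2.366, 0.009]
wrist_force: [1.8, -0.3, 2.3]
grip_width: 0.498
grip_force: 0.0
```

Run:
```python
from h import *
left("wide")
s=monitor.read_state();T=R.from_rotvec(s["tool_rot"]).as_matrix()
B=obj(0,6.4);o=np.array([.5714,.3262,.028])-.005*B[:,0];g=o+.06*B[:,2];pre=g+.08*B[:,2]
D=np.c_[B[:,1],B[:,0],-B[:,2]]
print("origin",o,"goal",g,"pre",pre,"to pre mm",(pre-s["ee_pos"])*1e3,"own y",B[:,1],"own z",B[:,2])
```

```text
14.1 [ 0.5102 -0.0682  0.2119] grip 42.31971027271402 0.0 F [ 1.7939 -0.2628  2.3229]
xy to go mm [  -7.2569   -0.32   -199.9047] rot left [ 0.174  0.695 -0.174]
origin [0.5673 0.3257 0.0251] goal [0.5331 0.3219 0.0743] pre [0.4875 0.3168 0.1398] to pre mm [-22.6274 384.9724 -72.0913] own y [-0.1115  0.9938  0.    ] own z [-0.57   -0.0639  0.8192]
```

Request:
{"method": "move_arm", "body": {"targets": [{"translation": [-2,40,0],"angular": [0,0.2,-0.4]},{"translation": [-2,40,0],"angular": [0,0.2,-0.4]},{"translation": [-2,40,0],"angular": [0,0,-0.4]},{"translation": [-2,40,0],"angular": [0,0,-0.4]},{"translation": [-2,40,0],"angular": [0,0,-0.2]},{"translation": [-1.8,26.4,-10.3],"angular": [0.56,-4.97,0]},{"translation": [-1.8,26.4,-10.3],"angular": [0.56,-4.97,0]},{"translation": [-1.8,26.4,-10.3],"angular": [0.56,-4.97,0]},{"translation": [-1.8,26.4,-10.3],"angular": [0.56,-4.97,0]},{"translation": [-1.8,26.4,-10.3],"angular": [0.56,-4.97,0]},{"translation": [-1.8,26.4,-10.3],"angular": [0.56,-4.97,0]},{"translation": [-1.8,26.4,-10.3],"angular": [0.56,-4.97,0]},{"translation": [0,0,0],"angular": [0,0,0]},{"translation": [0,0,0],"angular": [0,0,0]},{"translation": [0,0,0],"angular": [0,0,0]}]}}

```text
time_s: 15.35
ee_pos: [0.4845, 0.3063, 0.1352]
tool_rot: [1.803, 2.011, 0.585]
wrist_force: [0.4, 0.2, -0.0]
grip_width: 0.497
grip_force: 0.0
```

Run:
```python
from h import *
s=monitor.read_state();T=R.from_rotvec(s["tool_rot"]).as_matrix();W=cam("wrist",s)
im=eyes.camera("wrist");np.save("w8.npy",s,allow_pickle=True)
B=obj(0,6.4);o=np.array([.5673,.3257,.0251]);g=o+.06*B[:,2];D=np.c_[B[:,1],B[:,0],-B[:,2]]
print(s["time_s"],s["ee_pos"],"to go mm",(g-s["ee_pos"])*1e3,"own",B.T@(g-s["ee_pos"])*1e3,"rot",np.degrees(R.from_matrix(D@T.T).as_rotvec()),s["grip_width"])
for x in(-5,5):
  for y in(-45,45):
    for z in (0,95): print(x,y,z,proj(W,o+B@np.array([x,y,z])/1e3))
cv2.imwrite("pics/w8.png",im[:,:,::-1])
```

```text
15.35 [0.4845 0.3063 0.1352] to go mm [ 48.5504  15.6131 -60.912 ] own [  6.0102  10.104  -78.5682] rot [ 0.3908 -2.4074  0.2107] 0.49716918649282
-5 -45 0 [286.7291 231.8306]
-5 -45 95 [283.2124 291.7218]
-5 45 0 [287.2522 123.6917]
-5 45 95 [283.458  139.7545]
5 -45 0 [298.4857 231.9956]
5 -45 95 [299.9668 292.0741]
5 45 0 [300.2089 123.7102]
5 45 95 [302.7603 139.8183]
```

View pics/w8.png

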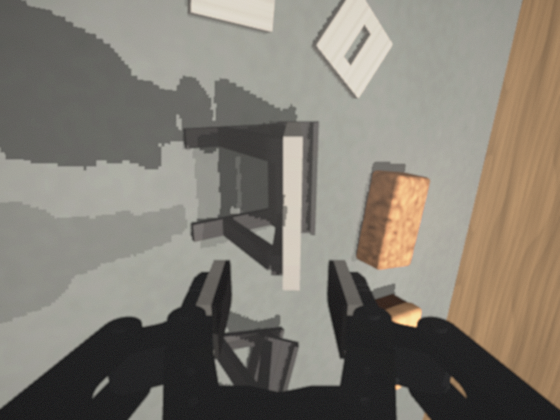

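The guide's top face spans columns 283–300 and rows 136–290, within 4 px of the prediction. Aligning and sliding down.

Request:
{"method": "move_arm", "body": {"targets": [{"translation": [3.8,10.5,3.4],"angular": [0.4,-2.4,0.2]},{"translation": [0,0,0],"angular": [0,0,0]},{"translation": [8.9,1,-12.9],"angular": [0,0,0]},{"translation": [8.9,1,-12.9],"angular": [0,0,0]},{"translation": [8.9,1,-12.9],"angular": [0,0,0]},{"translation": [8.9,1,-12.9],"angular": [0,0,0]},{"translation": [8.9,1,-12.9],"angular": [0,0,0]},{"translation": [0,0,0],"angular": [0,0,0]},{"translation": [0,0,0],"angular": [0,0,0]}]}}

```text
time_s: 16.15
ee_pos: [0.533, 0.3204, 0.0729]
tool_rot: [1.779, 1.985, 0.623]
wrist_force: [-0.1, 0.2, 1.2]
grip_width: 0.501
grip_force: 0.0
```

Request:
{"method": "move_arm", "body": {"targets": [{"translation": [0,0,0],"angular": [0,0,0]},{"translation": [0,0,0],"angular": [0,0,0]},{"translation": [0,0,0],"angular": [0,0,0]},{"translation": [0,0,0],"angular": [0,0,0]},{"translation": [0,0,0],"angular": [0,0,0]},{"translation": [0,0,0],"angular": [0,0,0]}], "grip": -1, "newtons": 70}}

```text
time_s: 16.65
ee_pos: [0.5322, 0.3219, 0.0743]
tool_rot: [1.776, 1.986, 0.627]
wrist_force: [-4.4, -3.3, 5.7]
grip_width: 0.106
grip_force: 69.1
```

Run:
```python
from h import *
s=monitor.read_state();T=R.from_rotvec(s["tool_rot"]).as_matrix()
B=obj(0,6.4);o=np.array([.5673,.3257,.0251]);D=np.c_[B[:,1],B[:,0],-B[:,2]]
print(s["ee_pos"],"tcp in own",B.T@(s["ee_pos"]-o)*1e3,"rot",np.degrees(R.from_matrix(D@T.T).as_rotvec()),s["grip_width"]*85,s["grip_force"])
```

```text
[0.5322 0.3219 0.0743] tcp in own [-0.7077  0.1354 60.5015] rot [-0.0092  0.0486  0.0222] 8.982868487663175 69.13651585578918
```

Gripped at 9 mm. Lifting, uprighting and carrying to the narrow slot.

Request:
{"method": "move_arm", "body": {"targets": [{"translation": [-5.7,-0.6,8.2],"angular": [0,0,0]},{"translation": [-5.7,-0.6,8.2],"angular": [0,0,0]},{"translation": [-5.7,-0.6,8.2],"angular": [0,0,0]},{"translation": [4,-4,10.5],"angular": [-0.56,4.97,0]},{"translation": [4,-4,10.5],"angular": [-0.56,4.97,0]},{"translation": [4,-4,10.5],"angular": [-0.56,4.97,0]},{"translation": [4,-4,10.5],"angular": [-0.56,4.97,0]},{"translation": [4,-4,10.5],"angular": [-0.56,4.97,0]},{"translation": [4,-4,10.5],"angular": [-0.56,4.97,0]},{"translation": [4,-4,10.5],"angular": [-0.56,4.97,0]}]}}

```text
time_s: 17.48
ee_pos: [0.5422, 0.2917, 0.1683]
tool_rot: [2.08, 2.325, 0.024]
wrist_force: [0.0, 0.8, -2.7]
grip_width: 0.107
grip_force: 71.4
```

Request:
{"method": "move_arm", "body": {"targets": [{"translation": [3.2,-30,0],"angular": [0,0,0.2]},{"translation": [3.2,-30,0],"angular": [0,0,0.2]},{"translation": [3.2,-30,0],"angular": [0,0,0.2]},{"translation": [3.2,-30,0],"angular": [0,0,0.2]},{"translation": [3.2,-30,0],"angular": [0,0,0.2]},{"translation": [3.2,-30,0],"angular": [0,0,0.2]},{"translation": [3.2,-30,0],"angular": [0,0,0.2]},{"translation": [3.2,-30,0],"angular": [0,0,0.2]},{"translation": [3.2,-30,0],"angular": [0,0,0]},{"translation": [0,-30,0],"angular": [0,0,0]},{"translation": [0,-30,0],"angular": [0,0,0]},{"translation": [0,-20,0],"angular": [0,0,0]},{"translation": [0,0,0],"angular": [0,0,0]},{"translation": [0,0,0],"angular": [0,0,0]},{"translation": [0,0,0],"angular": [0,0,0]}]}}

```text
time_s: 18.73
ee_pos: [0.5708, -0.0576, 0.1669]
tool_rot: [2.048, 2.352, 0.029]
wrist_force: [0.6, 0.3, -2.8]
grip_width: 0.108
grip_force: 71.7
```

Run:
```python
from h import *
left("narrow")
```

```text
18.7333 [ 0.5708 -0.0576  0.1669] grip 9.16868819102954 71.66006326675415 F [ 0.6089  0.342  -2.7928]
xy to go mm [   1.4536   -1.0739 -154.9165] rot left [0.075  1.6969 0.0935]
```

Request:
{"method": "move_arm", "body": {"targets": [{"translation": [1,-0.5,-13],"angular": [0,0.9,0.1]},{"translation": [1,-0.5,-13],"angular": [0,0.8,0]},{"translation": [0,0,-13],"angular": [0,0,0]},{"translation": [0,0,-13],"angular": [0,0,0]},{"translation": [0,0,0],"angular": [0,0,0]},{"translation": [0,0,0],"angular": [0,0,0]},{"translation": [0,0,0],"angular": [0,0,0]}]}}

```text
time_s: 19.32
ee_pos: [0.5735, -0.059, 0.1156]
tool_rot: [2.059, 2.37, -0.001]
wrist_force: [0.1, -0.1, -2.2]
grip_width: 0.106
grip_force: 71.5
```

Run:
```python
from h import *
left("narrow"); s=monitor.read_state(); im=eyes.camera("wrist"); W=cam("wrist",s)
B=obj(0,CY,0); o=s["ee_pos"]-B[:,2]*.0605
for x in(-5,5): print("guide corner pred",proj(W,o+B@np.array([x,45,0])/1e3))
for x in(-11,11,-7,7): print("slot mouth end pred",x,proj(W,SL["narrow"]+B@np.array([x,50,32])/1e3))
a=im[110:240,220:345,::-1]
cv2.imwrite("pics/w9.png",im[:,:,::-1]);cv2.imwrite("pics/w9b.png",cv2.resize(a,None,fx=4.5,fy=4.5,interpolation=cv2.INTER_CUBIC))
```

```text
19.3167 [ 0.5735 -0.059   0.1156] grip 8.996188191543892 71.49334073066711 F [ 0.0795 -0.0618 -2.2197]
xy to go mm [  -1.1935    0.2535 -103.5808] rot left [ 0.1289  0.0679 -0.0349]
guide corner pred [269.9159 153.8119]
guide corner pred [287.3294 153.8131]
slot mouth end pred -11 [258.3581 141.7118]
slot mouth end pred 11 [295.073  141.7152]
slot mouth end pred -7 [265.0338 141.7124]
slot mouth end pred 7 [288.3979 141.7146]
```

View pics/w9b.png

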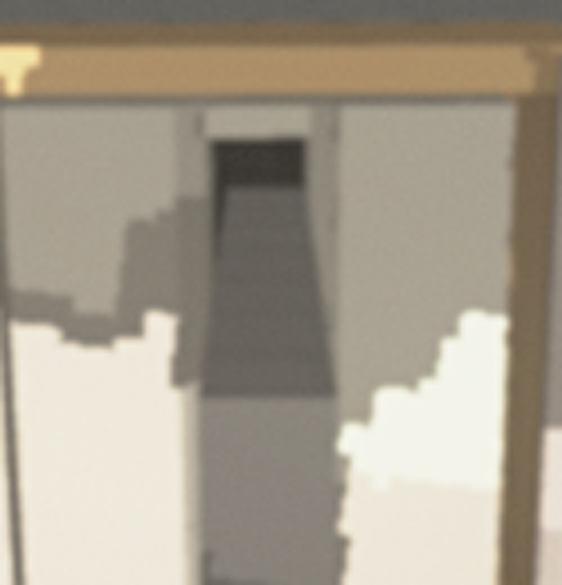

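The guide's bottom corners, at (269,152) and (287,152), sit over the slot mouth (259–295), within about 1 mm of the calculation. Lowering.

Request:
{"method": "move_arm", "body": {"targets": [{"translation": [-1,0,0],"angular": [0,0,0]},{"translation": [0,0,-5],"angular": [0,0,0]},{"translation": [0,0,-5],"angular": [0,0,0]},{"translation": [0,0,-5],"angular": [0,0,0]},{"translation": [0,0,-5],"angular": [0,0,0]},{"translation": [0,0,0],"angular": [0,0,0]}]}}

```text
time_s: 19.87
ee_pos: [0.5711, -0.059, 0.0936]
tool_rot: [-2.061, -2.371, 0.004]
wrist_force: [-0.7, -0.2, -2.2]
grip_width: 0.105
grip_force: 71.7
```

Request:
{"method": "move_arm", "body": {"targets": [{"translation": [0,0,-5],"angular": [0,0,0]},{"translation": [0,0,-5],"angular": [0,0,0]},{"translation": [0,0,-4],"angular": [0,0,0]},{"translation": [0,0,0],"angular": [0,0,0]}]}}

```text
time_s: 20.2
ee_pos: [0.5715, -0.0591, 0.0801]
tool_rot: [2.061, 2.371, -0.003]
wrist_force: [-1.2, 0.4, -2.8]
grip_width: 0.105
grip_force: 71.7
```

Request:
{"method": "move_arm", "body": {"targets": [{"translation": [0,0,-3],"angular": [0,0,0]},{"translation": [0,0,-2],"angular": [0,0,0]},{"translation": [0,0,0],"angular": [0,0,0]}]}}

```text
time_s: 20.45
ee_pos: [0.5721, -0.0592, 0.076]
tool_rot: [2.06, 2.37, -0.002]
wrist_force: [-0.6, 0.4, -2.1]
grip_width: 0.107
grip_force: 71.7
```

Request:
{"method": "move_arm", "body": {"targets": [{"translation": [0,0,-2],"angular": [0,0,0]},{"translation": [0,0,0],"angular": [0,0,0]}]}}

```text
time_s: 20.62
ee_pos: [0.5723, -0.0592, 0.0743]
tool_rot: [2.06, 2.37, -0.002]
wrist_force: [0.2, 0.5, -2.3]
grip_width: 0.105
grip_force: 71.7
```

Request:
{"method": "move_arm", "body": {"targets": [{"translation": [0,0,-2],"angular": [0,0,0]},{"translation": [0,0,0],"angular": [0,0,0]}]}}

```text
time_s: 20.78
ee_pos: [0.5726, -0.0594, 0.0725]
tool_rot: [2.059, 2.369, -0.001]
wrist_force: [-0.1, -0.6, -2.5]
grip_width: 0.103
grip_force: 71.8
```

Request:
{"method": "move_arm", "body": {"targets": [{"translation": [0,0,-1.5],"angular": [0,0,0]},{"translation": [0,0,0],"angular": [0,0,0]}]}}

```text
time_s: 20.95
ee_pos: [0.5729, -0.0595, 0.0723]
tool_rot: [2.059, 2.369, -0.002]
wrist_force: [-1.5, -1.0, 4.6]
grip_width: 0.108
grip_force: 72.6
```

Floor contact. Release and retreat.

Request:
{"method": "move_arm", "body": {"targets": [{"translation": [0,0,0],"angular": [0,0,0]},{"translation": [0,0,0],"angular": [0,0,0]},{"translation": [0,0,0],"angular": [0,0,0]},{"translation": [0,0,0],"angular": [0,0,0]},{"translation": [0,0,12],"angular": [0,0,0]},{"translation": [0,0,20],"angular": [0,0,0]},{"translation": [0,0,30],"angular": [0,0,0]},{"translation": [0,0,35],"angular": [0,0,0]},{"translation": [0,0,35],"angular": [0,0,0]},{"translation": [-4,35,5],"angular": [0,0,0]},{"translation": [-4,35,5],"angular": [0,0,0]},{"translation": [-4,35,5],"angular": [0,0,0]},{"translation": [-4,35,5],"angular": [0,0,0]},{"translation": [0,0,0],"angular": [0,0,0]},{"translation": [0,0,0],"angular": [0,0,0]}], "grip": 0}}

```text
time_s: 22.2
ee_pos: [0.5565, 0.0825, 0.2244]
tool_rot: [2.054, 2.372, 0.0]
wrist_force: [0.1, 0.2, 0.2]
grip_width: 0.502
grip_force: 0.0
```

Run:
```python
from h import *
s=monitor.read_state(); print(s["time_s"],s["ee_pos"]); im=eyes.camera("wrist");a=eyes.camera("scene");b=eyes.camera("side")
f=lambda q,w,h:cv2.resize(q[:,:,::-1],(w,h),interpolation=cv2.INTER_CUBIC)
cv2.imwrite("pics/f.png",np.vstack([np.hstack([f(a[120:270,70:270],400,300),f(b[80:230,270:470],400,300)]),np.hstack([f(im[150:420,100:460],400,300),f(a,400,300)])]))
for n in("scene","side"):
  C=cam(n);B=obj(0,CY,0)
  for k,h in(("narrow",95),("wide",105)): print(n,k,"top-mid pred if seated",proj(C,SL[k]+np.array([0,0,h/1e3])))
```

```text
22.2 [0.5565 0.0825 0.2244]
scene narrow top-mid pred if seated [184.3493 192.1723]
scene wide top-mid pred if seated [173.5162 169.0813]
side narrow top-mid pred if seated [355.5084 155.4912]
side wide top-mid pred if seated [386.5793 166.5886]
```

View pics/f.png

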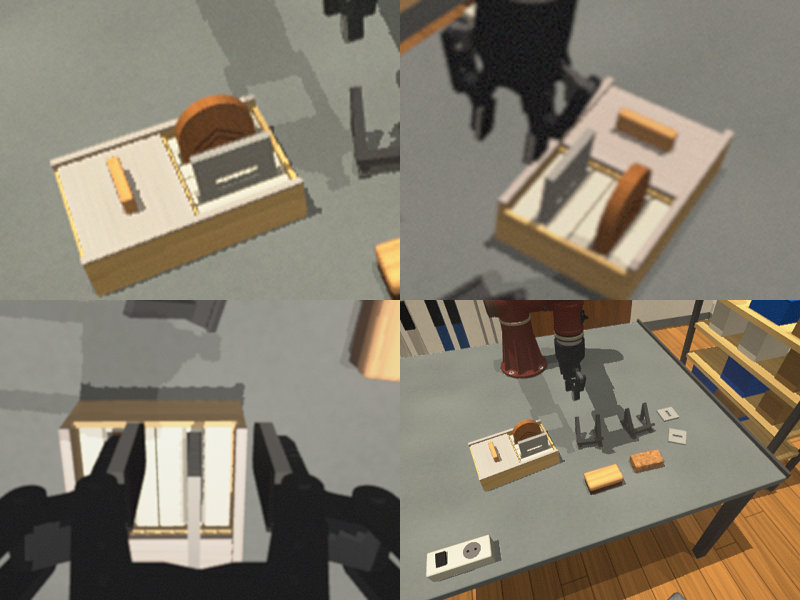

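Both pieces stand upright in their slots, and the tops match the seated prediction: guide (185,193) against (184,192), protector (176,168) against (174,169). The cover is home, and the brush and cork look untouched.

```bash
python3 -c "
from plant import job
print(job.hand_in())"
```

```text
the job is handed in; nothing more can be done
None
```

I handed the job in at about 22 s of the 66 s limit, and the judge returned no verdict: the cover is at its end stop over the wax compartment, the file guide is fully down in the narrow slot, the tip protector is fully down in the wide one, and the brush and cork were not touched.

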